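Pin the governor's throttle lever at idle

ROBOT

A 6-joint arm with a two-finger parallel gripper is mounted at the origin on the work surface. World frame = base frame: x ahead of the robot, y to its left, z up, the work surface at z = 0. Lengths are in m, angles in rad, forces in N, time in s.
With the tool pointing down it reaches from about 0.4 to 0.825 m from the base axis. Payload 7 kg.
Tool frame: the origin (TCP) lies at the very end of the fingers, on their centre line; the grasp point (between the pads) lies 19 mm behind it (arm.grasp_offset is the distance from the TCP to the grasp point, in m); z points along the fingers, y is the line along which they close (so a half turn about z gives the same grasp; the last joint's range is limited). The gripper opens to 88 mm and grips with 3 to 60 N. Pads are 19 mm wide; open, the fingers measure 130 mm over their backs; the gripper's body (78 mm by 193 mm) begins 47 mm behind the grasp point.
Start: joints at [0.288, 0.359, 0.012, 0, -1.224, -0.288], TCP at [0.675, -0, 0.227] pointing down, gripper open.
Joint ranges: [-3.07, 3.07], [-1.43, 2.12], [-1.02, 1.25], [-3.03, 1.67], [-3.05, -0], [-3.03, 3.03]. Speed limits (rad/s): [2.39, 2.39, 3.01, 3.14, 3.14, 3.14].

INTERFACE

Orientations are given as [roll, pitch, yaw] about the fixed x, y, z axes, in that order (R = Rz(yaw) Ry(pitch) Rx(roll)).
In Python, from station import get_state, cams, arm, nets gives the robot as it stands.
- The arm moves only by the shell command python3 -m creep 'ROWS' [FORCE]. ROWS is a JSON object of lists of equal length, an entry for each row: "translation": the shift along the world's x, y, z in mm, a list of three; "spin": the turn about the world's z in rad; "gripper": the opening, from 0 (shut) to 1 (fully open). In form: {"translation": [[dx, dy, dz], ...], "spin": [spin, ...], "gripper": [gripper, ...]}. A call has 1 to 8 rows; each row shifts and turns the commanded pose from where the row before left it; what a row does not reach is not made up. A row lasts 1/10 s, in which the tool goes at most 50 mm and 8.59 degrees, less where a joint would pass 70% of its speed; a pose out of reach is approached as far as the arm can. A call is refused whole if a number of a shift passes 50 or a number of a turn 0.15, either way. A call with a gripper value outside its range is refused whole. The fingers move at their own pace and stop on an object; FORCE is the grip in N (left out, the last holds). Time passes only in rows, so rows that do not move let the fingers close. It gives the time, the measured TCP pose, the force, the opening and the grip force at its end, in the units of the state.
- get_state(): the state, without advancing time (a new reading comes with each control period).
- cams.grab_frame(name): name is "scene" or "side" or "wrist"; returns a dict with "img" (384x512x3 uint8, red, green, blue), "mtx" (3x3 intrinsics, pixels), "R" (3x3) and "t" (3): a world point X has camera coordinates R X + t. Camera axes: x right, y down, z forward; pixel columns grow to the right and rows downward; lengths in m; the calibration is good to about 2 mm. A picture is of the moment at which its call begins. There is no depth.
- arm.job_done(): hands the job in; it is judged then, once.
Trained networks look in the newest picture that a camera, given by its name, has taken for a name from the list of things; names that differ only in an ending like _2 or _b are one class to them, and where a whole thing is asked for, a point or a joint stands for the part that bears it (a point fixed in the world has none). Each returns a list of dicts, best first, with "confidence" (0 to 1); they miss things now and then, are a little off and sometimes report something else, mostly with a low value. They report only what shows in the picture. A call takes as long as a camera call. They do not tell look-alikes from the thing itself.
- nets.search_frame(camera, label): "centre" ([x, y, z] in m, in world coordinates, good to about 4 mm: the middle of the surface that is visible of it).
- nets.pinpoint(camera, label): "centre" ([x, y, z] in m, in world coordinates, good to about 4 mm: a listed point, or the origin of a listed thing).
The state is a dict: "t": time; "q": joint angles; "qd": joint speeds; "joint_efforts": joint torques, N m; "eef_pos": TCP position; "ee_rot": TCP orientation; "force": force on the tool from outside, world axes, zero at the start; "moment": the same for the moment, N m; "width": finger opening in m; "gripper_force": force on a finger pad.
Only numpy, scipy, OpenCV 4.12 (cv2) and the standard library are available. Lean on these libraries where they do the work, as an engineer would, in place of code of your own. Each camera call takes 0.05 s, during which the arm holds its last target. There are 200 camera calls.

TASK

On the pump governor, set the throttle lever to idle and lock it there with the loose locking pin: the pin must go down through the eye of the lever and all the way home in the idle hole of the index plate underneath, which is the one of the plate's two holes nearer to the lever's closed stop. The plate is clamped a little differently on every pump, so find the hole by feel: with the pin standing in the eye, sweep the lever slowly until the pin drops, and stop there without forcing the locked lever against the pin. Do not disturb the other parts lying on the bench.

Things in the scene. Friction and masses are not known exactly. Their poses are not given: they have to be found in the camera images.
- governor: fixed cast aluminium pump governor on a dark steel foot (190 x 150 mm); origin on the bench under the lever's upright pivot axis; its x axis points away from the lever to a square housing (65 x 105 mm, from x = 52 to 118 mm) that rises to 148 mm. It carries the lever and, below the lever, the index plate (see lever_pivot)
- throttle (a joint): lever angle about the pivot, rad: 0 at the closed stop, growing anticlockwise from above to 1.75 at the other stop. Stays where left (dry friction, about 1.5 N at the handle, no spring). The plate's idle hole lies under the eye somewhere between 0.35 and 0.75 rad, the full-load hole 0.65 rad farther on; elsewhere along the eye's path the plate is solid. The holes' true place is not reported
- lever_pivot (a point): on the pivot axis at the level of the index plate's top, 80 mm over the bench; x along the lever to the handle, z up, turning with it. The index plate is level, rectangular, of bright steel, 142 x 200 mm, 18 mm thick, fixed, clamped at a new angle each time; the lever sweeps over it. Its two like round through holes are 16.5 mm wide, 85 mm from the pivot axis; the space under them is free
- lever_eye (a point): centre of the top of the lever's eye, 85 mm from the pivot axis: a dark steel block on the lever, 44 mm (along it) x 40 mm x 30 mm tall, with an upright round through hole 16.5 mm wide; its top is 35 mm, its underside 5 mm above the index plate. Axes as lever_pivot
- lever_handle (a point): on the axis of the lever's upright handle, 165 mm from the pivot axis and 148 mm above the bench: a black rubber sleeve, 26 mm in diameter, from 118 to 178 mm above the bench. Axes as lever_pivot
- lock_pin: loose upright pin, 105 mm tall, 0.15 to 0.26 kg: steel shank 14 mm thick, 60 mm long, its last 6 mm tapered to 8 mm; above its shoulder a dark round head 30 mm thick, 45 mm tall. Origin at the shank's tip, z up to the head. Falls into holes by its own weight. In the eye, its tip is 35 mm below the eye's top while on solid plate, 60 mm when fully home (shoulder on the eye)
- pin_stand: fixed dark steel block 70 x 70 x 70 mm, left or right of the governor; origin at the centre of its underside; in its top an upright hole 19 mm wide, 62 mm deep, in which the pin starts upright, its shoulder on the stand's top (tip 10 mm, head 70 to 115 mm above the bench)
- wheel_hub: dark steel flanged wheel hub, 90 mm across, 65 mm tall, standing on its flange; to be left alone
- bearing: steel bearing ring, 72 mm across, 22 mm tall, lying flat; to be left alone
- spanner: steel spanner, 190 mm, lying flat; to be left alone
- filter_carton: cardboard carton 110 x 85 x 70 mm; to be left alone
- pedal: foot pedal with a rubber pad, about 200 mm long, 30 mm tall, lying; to be left alone
- grease_tin: closed grey tin with a paper label, 70 mm across, 90 mm tall; to be left alone
- bent_pipe: bent copper pipe 12 mm thick, 210 mm long, lying; to be left alone
Not all that is in view belongs to the job. There is more than one size of the lock_pin; the one meant has the size given above.

How it is judged:
By the outcome, as a careful person would: the job done as asked, in the order asked, and still so for the second after the job is handed in, with the robot touching nothing.
It also fails if it takes over 72 s, if anything falls off the work surface, if the arm or the gripper's body presses on something with over 40 N, if the wrist force passes 120 N, or if a joint passes its speed limit or range.

## Working session

There is one attempt and no reset: what is moved stays moved. The work goes in short steps, Python scripts to look and compute and a shell command to move; the robot and the scene stay as the last step left them, time stands still between calls to the robot, and variables do not carry over. Pictures are saved under pics/ and viewed, at most 10 in all, crops included, and the job is handed in when it is done.

```bash
mkdir -p pics; ls
python3 - <<'E'
from station import get_state, cams, arm, nets
import cv2, numpy as np
ims=[]
for c in ("scene","side"):
    f=cams.grab_frame(c); cv2.imwrite(f"pics/{c}0.png",f["img"][:,:,::-1])
    for l in ("lever_pivot","lever_eye","lever_handle","lock_pin","pin_stand","governor"):
        print(c,l,[(np.round(d["centre"],3).tolist(),round(d["confidence"],2)) for d in nets.pinpoint(c,l)[:4]])
s=get_state();print(s["t"],s["eef_pos"],s["ee_rot"],s["width"])
E
```

```text
pics
scene lever_pivot [([0.615, 0.049, 0.083], 0.72)]
scene lever_eye [([0.54, 0.012, 0.115], 0.71)]
scene lever_handle [([0.469, -0.022, 0.148], 0.98)]
scene lock_pin [([0.478, -0.348, 0.013], 0.66), ([0.392, -0.355, -0.0], 0.5), ([0.515, -0.261, -0.0], 0.49)]
scene pin_stand [([0.48, -0.348, 0.0], 0.8)]
scene governor [([0.614, 0.049, -0.0], 0.55)]
side lever_pivot [([0.616, 0.049, 0.077], 0.66), ([0.473, -0.029, 0.147], 0.57)]
side lever_eye [([0.547, 0.011, 0.115], 0.86)]
side lever_handle []
side lock_pin [([0.481, -0.349, 0.013], 0.63), ([0.513, -0.266, -0.005], 0.44)]
side pin_stand [([0.478, -0.343, 0.002], 0.93)]
side governor [([0.618, 0.052, 0.001], 0.95)]
0.7 [ 6.74948792e-01 -2.87451807e-05  2.26572169e-01] [ 3.14157380e+00  1.31845216e-05 -1.57082553e+00] 0.08736691038210057
```

View pics/scene0.png

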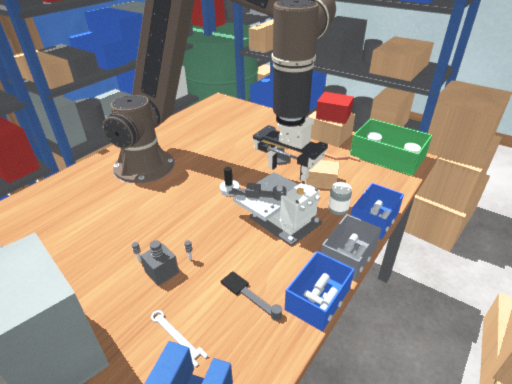

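View pics/side0.png

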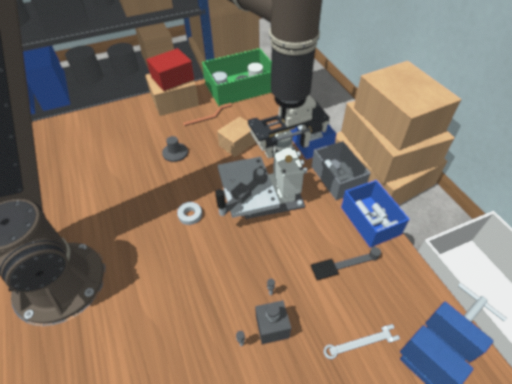

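Run:
```python
import cv2, numpy as np
a=cv2.imread("pics/scene0.png");b=cv2.imread("pics/side0.png")
r=lambda i,x,y,w,h,s:cv2.resize(i[y:y+h,x:x+w],None,fx=s,fy=s,interpolation=cv2.INTER_CUBIC)
c=np.hstack([r(a,120,225,100,75,4),r(a,210,160,133,100,3)[:300,:399]])
d=np.hstack([r(b,220,270,100,75,4),r(b,205,140,133,100,3)[:300,:399]])
cv2.imwrite("pics/crop1.png",np.vstack([c,d]))
```

```text
(no output)
```

View pics/crop1.png

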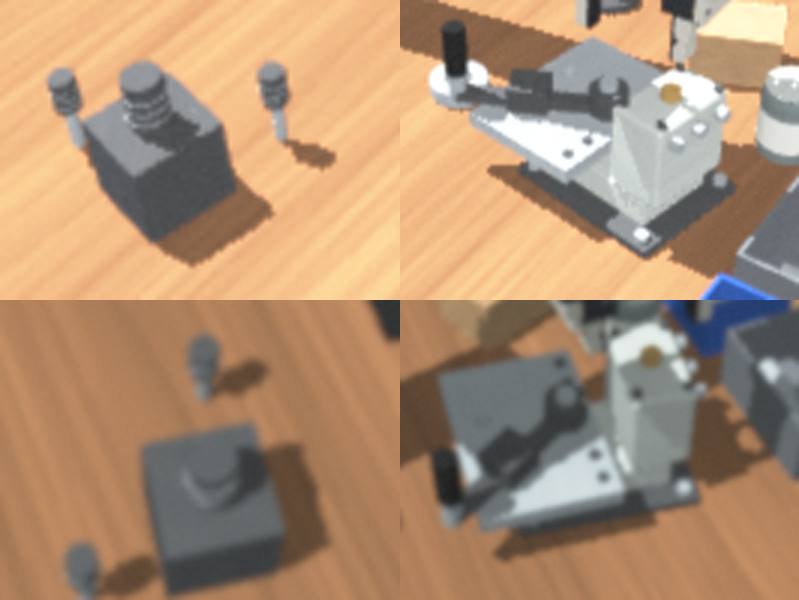

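Run:
```python
from station import get_state, cams, arm, nets
import cv2, numpy as np
f=cams.grab_frame("wrist"); im=f["img"][:,:,::-1]
R,t=f["R"],f["t"]; print("cam at",-R.T@t, R[2])
for l in ("lever_pivot","lever_eye","lever_handle","governor"):
    print(l,[(np.round(d["centre"],3).tolist(),round(d["confidence"],2)) for d in nets.pinpoint("wrist",l)[:3]])
im=np.clip(im.astype(float)*1.3,0,255).astype(np.uint8)
cv2.imwrite("pics/w0.png",cv2.resize(im,None,fx=1.5,fy=1.5))
```

```text
cam at [ 0.67643091 -0.06642363  0.38476399] [ 1.67686694e-04  2.47318083e-01 -9.68934331e-01]
lever_pivot [([0.616, 0.05, 0.083], 0.8), ([0.616, 0.047, 0.001], 0.34)]
lever_eye [([0.544, 0.013, 0.114], 0.89)]
lever_handle [([0.468, -0.028, 0.15], 0.91)]
governor [([0.618, 0.049, -0.002], 0.81)]
```

View pics/w0.png

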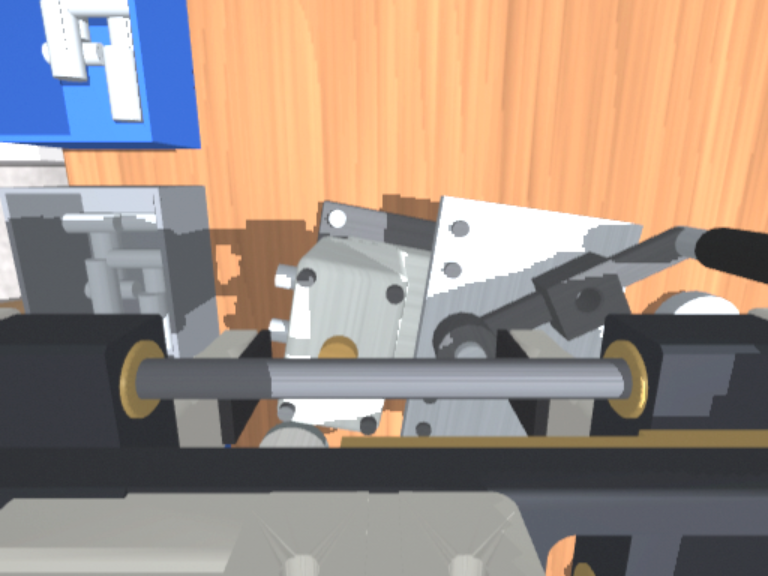

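The pin wanted is the thick one in the stand, at scene (156,250). The two thin pins at (137,250) and (188,250), about 20 mm heads, are the decoys. In the wrist view the lever is seen turned to the -y side. The plate's bright part, anticlockwise of the lever, shows only bolts and no index hole, so both holes lie clockwise of it or under it. I'll bring the lever clockwise first, starting by going over the handle.

```bash
python3 -m creep '{"translation":[[-30,-4,0],[-30,-4,0],[-30,-4,0],[-30,-4,0],[-30,-4,0],[-30,-4,0],[-25,-3,0],[0,0,0]],"spin":[0.14,0.14,0.14,0.14,0.14,0.14,0.14,0.14],"gripper":[1,1,1,1,1,1,1,1]}' 5
cat > look.py <<'E'
from station import get_state, cams, arm, nets
import cv2, numpy as np, sys
np.set_printoptions(suppress=True,precision=4)
def pts(cs,ls,n=3):
    for c in cs:
        cams.grab_frame(c)
        for l in ls: print(c,l,[(np.round(d["centre"],3).tolist(),round(d["confidence"],2)) for d in nets.pinpoint(c,l)[:n]])
def crop(c,x,y,w,h,s,gain=1):
    f=cams.grab_frame(c); i=f["img"][:,:,::-1]
    i=np.clip(i.astype(float)*gain,0,255).astype(np.uint8)
    return cv2.resize(i[y:y+h,x:x+w],None,fx=s,fy=s,interpolation=cv2.INTER_CUBIC),f
E
python3 - <<'E'
from look import *
print(get_state()["q"])
a,_=crop("side",205,140,133,100,3,1.3); b,_=crop("wrist",0,0,512,384,0.78125,1.2)
o=np.zeros((300,800,3),np.uint8); o[:,:399]=a; o[:,400:]=b; 
cv2.imwrite("pics/w1.png",o)
pts(["wrist","side","scene"],["lever_handle","lever_pivot"],1)
E
```

```text
t: 1.75
eef_pos: [0.4673, -0.0275, 0.2272]
ee_rot: [-3.14, -0.0, -0.445]
force: [0.7, -0.0, 0.0]
width: 0.0876
gripper_force: 0.0
[ 0.3628  0.0103 -0.4239 -0.0006 -1.1355  0.7631]
wrist lever_handle [([0.471, -0.022, 0.149], 0.92)]
wrist lever_pivot [([0.617, 0.048, 0.081], 0.8)]
side lever_handle [([0.473, -0.026, 0.145], 0.87)]
side lever_pivot [([0.614, 0.048, 0.076], 0.76)]
scene lever_handle [([0.472, -0.017, 0.145], 0.55)]
scene lever_pivot [([0.618, 0.048, 0.082], 0.68)]
```

View pics/w1.png

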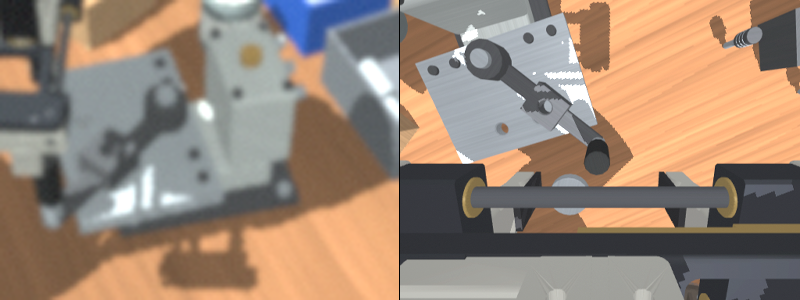

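```bash
cat >> look.py <<'E'
def unproj(f,u,v,z):
    d=f["R"].T@np.linalg.solve(f["mtx"],[u,v,1.]); c=-f["R"].T@f["t"]
    return c+d*(z-c[2])/d[2]
E
python3 - <<'E'
from look import *
i,f=crop("wrist",0,0,512,384,1)
P=np.array([.616,.049])
for n,u,v,z in (("hole",130.6,165,.08),("eye",188,133,.115),("pl1",20,80,.08),("pl2",200,12,.08),("pl3",253,160,.08)):
    X=unproj(f,u,v,z);d=X[:2]-P;print(n,X,np.hypot(*d),np.degrees(np.arctan2(d[1],d[0]))%360)
cv2.imwrite("pics/w2.png",cv2.resize(i[0:210,0:290],None,fx=2.75,fy=2.75,interpolation=cv2.INTER_CUBIC))
E
```

```text
hole [0.5458 0.0844 0.08  ] 0.0785989261403894 153.27052703483074
eye [0.5464 0.0051 0.115 ] 0.08223604579213055 212.2296291360664
pl1 [0.666  0.1377 0.08  ] 0.1017906112785024 60.57015385567944
pl2 [ 0.641  -0.0516  0.08  ] 0.10362733273338491 283.9729584424331
pl3 [ 0.4938 -0.0352  0.08  ] 0.14844680994123774 214.56268579297426
```

View pics/w2.png

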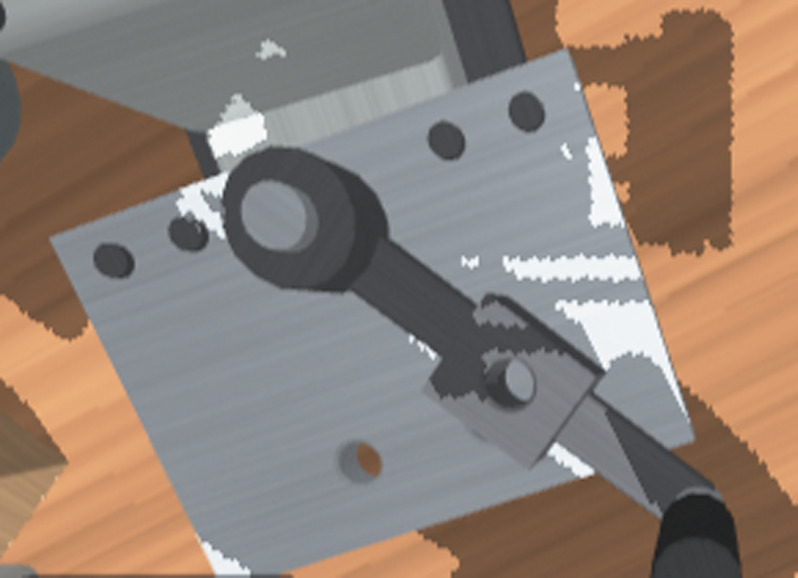

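```bash
python3 - <<'E'
from look import *
i,f=crop("wrist",0,0,512,384,1)
P=np.array([.616,.049])
for n,u,v,z in (("hole",131.3,167.6,.08),("hole2edge",174.5,158,.08),("pivtop",99,79,.115)):
    X=unproj(f,u,v,z);d=X[:2]-P;print(n,X,np.hypot(*d),np.degrees(np.arctan2(d[1],d[0]))%360)
a=np.radians(np.linspace(206.5,141,17));p=165*np.c_[np.cos(a),np.sin(a)]
print(np.diff(p,axis=0).round(1).tolist())
E
python3 -m creep '{"translation":[[3,2,-10],[0,0,-20],[0,0,-20],[0,0,-20],[0,0,-22],[0,0,0],[0,0,0],[0,0,0]],"spin":[0.14,0.14,0.14,0.14,0.04,0,0,0],"gripper":[1,1,1,1,1,0.2,0.2,0.2]}' 5
```

```text
hole [0.543  0.0852 0.08  ] 0.08144943197675512 153.60399928539059
hole2edge [0.5319 0.0386 0.08  ] 0.08476521000053407 187.02906700145564
pivtop [0.621  0.0527 0.115 ] 0.006245146814526571 36.30051945495539
[[-4.9, 10.7], [-4.1, 11.1], [-3.3, 11.3], [-2.5, 11.5], [-1.7, 11.7], [-0.8, 11.8], [0.0, 11.8], [0.9, 11.8], [1.7, 11.7], [2.5, 11.5], [3.3, 11.3], [4.1, 11.0], [4.9, 10.7], [5.7, 10.3], [6.4, 9.9], [7.1, 9.4]]
t: 3.2
eef_pos: [0.4738, -0.0248, 0.1357]
ee_rot: [3.142, -0.002, 0.148]
force: [-0.7, 0.7, 0.6]
width: 0.0694
gripper_force: 0.0
```

```bash
python3 -m creep '{"translation":[[0,0,0],[0,0,0],[0,0,0],[0,0,0],[0,0,0],[0,0,0],[0,0,0]],"spin":[0,0,0,0,0,0,0],"gripper":[0.2,0.2,0.2,0.2,0.2,0.2,0.2]}' 5
```

```text
t: 3.9
eef_pos: [0.4731, -0.0249, 0.1346]
ee_rot: [-3.142, -0.0, 0.149]
force: [0.2, 0.1, 1.4]
width: 0.0261
gripper_force: 5.0
```

Gripped at 26.1 mm, which is the handle's diameter. Now swinging the lever clockwise.

```bash
python3 -m creep '{"translation":[[-4.9,10.7,0],[-4.1,11.1,0],[-3.3,11.3,0],[-2.5,11.5,0],[-1.7,11.7,0],[-0.8,11.8,0],[0,11.8,0],[0.9,11.8,0]],"spin":[-0.06,-0.06,-0.06,-0.06,-0.06,-0.06,-0.06,-0.06],"gripper":[0.2,0.2,0.2,0.2,0.2,0.2,0.2,0.2]}' 5
```

```text
t: 4.7
eef_pos: [0.4555, 0.0664, 0.1344]
ee_rot: [3.14, 0.001, -0.334]
force: [-2.5, -1.8, 1.8]
width: 0.0262
gripper_force: 5.0
```

```bash
python3 -m creep '{"translation":[[1.7,11.7,0],[2.5,11.5,0],[3.3,11.3,0],[4.1,11.0,0],[4.9,10.7,0],[5.7,10.3,0],[6.4,9.9,0],[7.1,9.4,0]],"spin":[-0.06,-0.06,-0.06,-0.06,-0.06,-0.06,-0.06,-0.06],"gripper":[0.2,0.2,0.2,0.2,0.2,0.2,0.2,0.2]}' 5
python3 - <<'E'
from look import *
pts(["wrist","side","scene"],["lever_handle","lever_eye"],1)
E
```

```text
t: 5.5
eef_pos: [0.4915, 0.1524, 0.1341]
ee_rot: [3.14, 0.001, -0.814]
force: [-2.9, -1.3, 1.1]
width: 0.0262
gripper_force: 5.0
wrist lever_handle [([0.486, 0.155, 0.15], 0.79)]
wrist lever_eye [([0.553, 0.102, 0.116], 0.71)]
side lever_handle [([0.492, 0.151, 0.146], 0.78)]
side lever_eye [([0.556, 0.102, 0.114], 0.66)]
scene lever_handle [([0.495, 0.158, 0.146], 0.85)]
scene lever_eye [([0.55, 0.105, 0.116], 0.89)]
```

```bash
python3 -m creep '{"translation":[[0,0,0],[0,0,0],[0,0,0],[0,0,20],[0,0,35],[0,0,35],[0,-30,0],[0,-45,0]],"spin":[0,0,0,0,0,0,0,0],"gripper":[0.7,0.7,0.7,0.7,0.7,0.7,0.7,0.7]}' 5
python3 -m creep '{"translation":[[0,-45,0],[0,-45,0],[-2,-45,0],[-2,-45,0],[-2,-45,0],[-2,-45,0],[-2,-45,0],[-2,-20,0]],"spin":[0,0,0,0,0,0,0,0],"gripper":[0.7,0.7,0.7,0.7,0.7,0.7,0.7,0.7]}'
python3 - <<'E'
from look import *
print(get_state()["eef_pos"])
pts(["wrist","side","scene"],["lock_pin","pin_stand"],3)
pts(["side","scene"],["lever_eye","lever_handle"],1)
f=cams.grab_frame("wrist");cv2.imwrite("pics/w3.png",f["img"][:,:,::-1])
E
```

```text
t: 6.75
eef_pos: [0.4932, 0.0781, 0.2261]
ee_rot: [-3.139, -0.001, -0.808]
force: [0.1, -0.2, 0.8]
width: 0.061
gripper_force: 0.0
t: 7.55
eef_pos: [0.4797, -0.2609, 0.2246]
ee_rot: [3.141, -0.0, -0.813]
force: [-0.0, -0.2, 0.1]
width: 0.0613
gripper_force: 0.0
[ 0.4797 -0.2609  0.2246]
wrist lock_pin [([0.392, -0.355, 0.001], 0.74), ([0.478, -0.345, 0.012], 0.72), ([0.513, -0.265, -0.002], 0.62)]
wrist pin_stand [([0.482, -0.347, 0.001], 0.59), ([0.73, -0.264, 0.002], 0.49)]
side lock_pin [([0.479, -0.346, 0.014], 0.67), ([0.389, -0.355, 0.0], 0.64)]
side pin_stand [([0.475, -0.346, 0.002], 0.98)]
scene lock_pin [([0.51, -0.263, 0.0], 0.49), ([0.476, -0.345, 0.01], 0.45), ([0.393, -0.355, -0.001], 0.43)]
scene pin_stand [([0.478, -0.35, 0.001], 0.66), ([0.392, 0.07, 0.0], 0.4)]
side lever_eye [([0.556, 0.1, 0.114], 0.7)]
side lever_handle [([0.491, 0.153, 0.148], 0.67)]
scene lever_eye [([0.55, 0.102, 0.116], 0.92)]
scene lever_handle [([0.493, 0.161, 0.147], 0.68)]
```

View pics/w3.png

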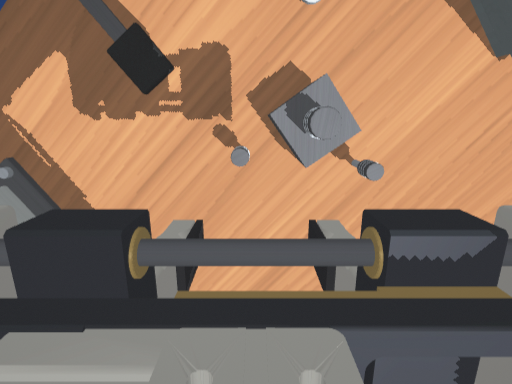

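The wrist view shows the thick pin in the stand at (323,123), with the thin decoys at (240,155) and (370,169), well clear of the finger line. Going down on the head.

```bash
python3 -m creep '{"translation":[[-2,-42,0],[0,-43,0],[0,0,-40],[0,0,-40],[0,0,-40],[0,0,-20],[0,0,-8],[0,0,0]],"spin":[0,0,0,0,0,0,0,0],"gripper":[0.7,0.7,0.7,0.7,0.7,0.7,0.7,0.7]}' 25
python3 -m creep '{"translation":[[0,0,0],[0,0,0],[0,0,0],[0,0,0],[0,0,0],[0,0,0],[0,0,0],[0,0,0]],"spin":[0,0,0,0,0,0,0,0],"gripper":[0.25,0.25,0.25,0.25,0.25,0.25,0.25,0.25]}' 25
```

```text
t: 9.15
eef_pos: [0.4779, -0.3424, 0.0758]
ee_rot: [3.141, 0.002, -0.811]
force: [0.1, 0.3, 0.4]
width: 0.0613
gripper_force: 0.0
t: 9.95
eef_pos: [0.4781, -0.343, 0.0773]
ee_rot: [3.141, -0.001, -0.811]
force: [-3.8, -1.7, 5.8]
width: 0.0297
gripper_force: 25.0
```

```bash
python3 -m creep '{"translation":[[0,0,10],[0,0,20],[0,0,35],[0,0,40],[0,0,40],[0,20,5],[5,40,0],[10,45,0]],"spin":[0,0,0,0,0,0,0,0],"gripper":[0.25,0.25,0.25,0.25,0.25,0.25,0.25,0.25]}' 25
python3 -m creep '{"translation":[[10,45,0],[10,45,0],[10,45,0],[10,45,0],[10,45,0],[5,40,0],[0,30,0],[0,0,0]],"spin":[0,0,0,0,0,0,0,0],"gripper":[0.25,0.25,0.25,0.25,0.25,0.25,0.25,0.25]}' 25
python3 - <<'E'
from look import *
s=get_state();print(s["eef_pos"],s["width"],s["force"])
pts(["wrist","side","scene"],["lock_pin"],2)
pts(["wrist","side","scene"],["lever_eye"],1)
a,_=crop("scene",190,120,133,100,3); b,_=crop("side",190,100,133,100,3)
cv2.imwrite("pics/w4.png",np.hstack([a[:300,:399],b[:300,:399]]))
E
```

```text
t: 10.75
eef_pos: [0.4928, -0.2367, 0.2272]
ee_rot: [-3.14, -0.0, -0.813]
force: [1.3, 0.3, -2.2]
width: 0.0295
gripper_force: 25.0
t: 11.55
eef_pos: [0.5483, 0.0611, 0.2267]
ee_rot: [-3.141, 0.001, -0.807]
force: [0.4, -0.4, -1.4]
width: 0.0296
gripper_force: 25.0
[0.5483 0.0611 0.2267] 0.02956819665442954 [ 0.4379 -0.4322 -1.3539]
wrist lock_pin [([0.553, 0.062, 0.165], 0.95)]
side lock_pin [([0.55, 0.056, 0.163], 0.54), ([0.389, -0.356, 0.001], 0.53)]
scene lock_pin [([0.546, 0.058, 0.162], 0.59), ([0.508, -0.26, 0.002], 0.53)]
wrist lever_eye [([0.554, 0.103, 0.116], 0.59)]
side lever_eye [([0.56, 0.102, 0.116], 0.65)]
scene lever_eye [([0.553, 0.104, 0.113], 0.56)]
```

View pics/w4.png

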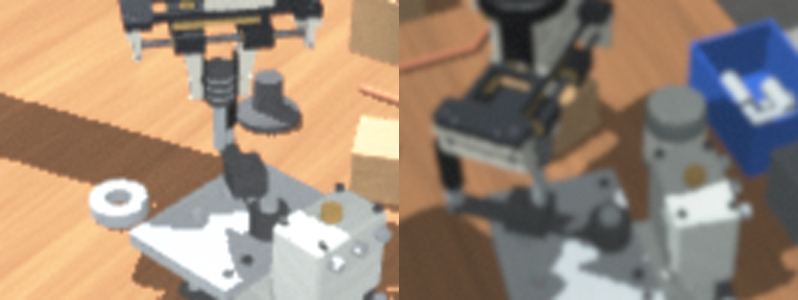

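```bash
python3 -m creep '{"translation":[[1,10,0],[1,20,0],[1,14,0],[0,0,-15],[0,0,-15],[0,0,-10],[0,0,0],[0,0,0]],"spin":[0,0,0,0,0,0,0,0],"gripper":[0.25,0.25,0.25,0.25,0.25,0.25,0.25,0.25]}' 25
python3 - <<'E'
from look import *
s=get_state();print(s["eef_pos"],s["force"])
for k in range(2):
  pts(["wrist","side","scene"],["lock_pin","lever_eye"],1)
E
```

```text
t: 13.05
eef_pos: [0.5515, 0.1016, 0.1868]
ee_rot: [3.141, -0.0, -0.81]
force: [-0.1, 1.0, -1.2]
width: 0.0297
gripper_force: 25.0
[0.5515 0.1016 0.1868] [-0.0605  0.9927 -1.1563]
wrist lock_pin [([0.554, 0.102, 0.124], 0.65)]
wrist lever_eye [([0.552, 0.107, 0.116], 0.9)]
side lock_pin [([0.553, 0.098, 0.123], 0.59)]
side lever_eye [([0.556, 0.102, 0.113], 0.97)]
scene lock_pin [([0.549, 0.097, 0.121], 0.66)]
scene lever_eye [([0.551, 0.103, 0.116], 0.6)]
wrist lock_pin [([0.552, 0.1, 0.121], 0.69)]
wrist lever_eye [([0.553, 0.101, 0.114], 0.9)]
side lock_pin [([0.514, -0.265, -0.001], 0.67)]
side lever_eye [([0.558, 0.102, 0.112], 0.84)]
scene lock_pin [([0.73, -0.267, 0.002], 0.64)]
scene lever_eye [([0.552, 0.104, 0.114], 0.85)]
```

```bash
python3 -m creep '{"translation":[[0.7,3.2,0],[0,0,-3],[0,0,-3],[0,0,-2],[0,0,-2],[0,0,0]],"spin":[0,0,0,0,0,0],"gripper":[0.25,0.25,0.25,0.25,0.25,0.25]}' 25
```

```text
t: 14.55
eef_pos: [0.5518, 0.1046, 0.1761]
ee_rot: [3.141, 0.0, -0.811]
force: [-0.4, -0.3, -1.4]
width: 0.0293
gripper_force: 25.0
```

```bash
python3 -m creep '{"translation":[[0,0,-2],[0,0,-2],[0,0,-2],[0,0,-2],[0,0,0]],"spin":[0,0,0,0,0],"gripper":[0.25,0.25,0.25,0.25,0.25]}' 25
```

```text
t: 15.05
eef_pos: [0.5518, 0.1046, 0.1682]
ee_rot: [3.141, 0.0, -0.811]
force: [-0.4, -0.3, -1.5]
width: 0.0297
gripper_force: 25.0
```

```bash
python3 -m creep '{"translation":[[0,0,-3],[0,0,-3],[0,0,-3],[0,0,-3],[0,0,-3],[0,0,0]],"spin":[0,0,0,0,0,0],"gripper":[0.25,0.25,0.25,0.25,0.25,0.25]}' 25
python3 -m creep '{"translation":[[0,0,0],[0,0,0],[0,0,0],[0,0,0],[0,0,0],[0,0,0]],"spin":[0,0,0,0,0,0],"gripper":[0.55,0.55,0.55,0.55,0.55,0.55]}' 5
python3 - <<'E'
from look import *
pts(["wrist","side","scene"],["lock_pin","lever_eye","lever_handle"],1)
E
```

```text
t: 15.65
eef_pos: [0.5517, 0.1046, 0.153]
ee_rot: [3.141, 0.0, -0.811]
force: [1.0, 0.1, -1.8]
width: 0.0294
gripper_force: 25.0
t: 16.25
eef_pos: [0.552, 0.1047, 0.1537]
ee_rot: [-3.141, -0.0, -0.811]
force: [-1.3, -0.4, -0.5]
width: 0.0482
gripper_force: 0.0
wrist lock_pin [([0.554, 0.103, 0.085], 0.67)]
wrist lever_eye []
wrist lever_handle []
side lock_pin [([0.511, -0.261, -0.004], 0.43)]
side lever_eye [([0.556, 0.102, 0.116], 0.94)]
side lever_handle [([0.492, 0.151, 0.148], 0.96)]
scene lock_pin [([0.51, -0.261, 0.0], 0.67)]
scene lever_eye [([0.553, 0.101, 0.116], 0.87)]
scene lever_handle [([0.492, 0.156, 0.148], 0.89)]
```

```bash
python3 -m creep '{"translation":[[0,0,25],[0,0,30],[0,0,20],[-30,24,0],[-30,24,0],[0,0,-30],[0,0,-30],[0,0,-28]],"spin":[0,0,0.04,0.04,0.04,0,0,0],"gripper":[0.7,0.7,0.7,0.7,0.7,0.7,0.7,0.7]}' 5
python3 -m creep '{"translation":[[0,0,0],[0,0,0],[0,0,0],[0,0,0],[0,0,0],[0,0,0]],"spin":[0,0,0,0,0,0],"gripper":[0.2,0.2,0.2,0.2,0.2,0.2]}' 5
python3 - <<'E'
from look import *
pts(["wrist","side","scene"],["lock_pin","lever_eye","lever_handle"],1)
a,_=crop("scene",200,120,133,100,3); b,_=crop("side",190,100,133,100,3)
cv2.imwrite("pics/w5.png",np.hstack([a[:300,:399],b[:300,:399]]))
a=np.radians(np.arange(140,166,1.));p=165*np.c_[np.cos(a),np.sin(a)]
print(np.diff(p,axis=0)[::2].round(2).tolist())
E
```

```text
t: 17.65
eef_pos: [0.4917, 0.1531, 0.14]
ee_rot: [-3.14, -0.0, -0.69]
force: [-0.4, 0.2, 0.5]
width: 0.0614
gripper_force: 0.0
t: 18.25
eef_pos: [0.4924, 0.1529, 0.1415]
ee_rot: [-3.14, -0.001, -0.691]
force: [-1.3, -0.3, 5.0]
width: 0.0258
gripper_force: 5.0
wrist lock_pin [([0.554, 0.103, 0.084], 0.88)]
wrist lever_eye []
wrist lever_handle [([0.488, 0.154, 0.148], 0.84)]
side lock_pin [([0.39, -0.355, 0.002], 0.67)]
side lever_eye [([0.558, 0.1, 0.115], 0.98)]
side lever_handle [([0.492, 0.15, 0.147], 0.78)]
scene lock_pin [([0.551, 0.104, 0.081], 0.64)]
scene lever_eye [([0.551, 0.104, 0.115], 0.64)]
scene lever_handle [([0.494, 0.159, 0.148], 0.76)]
[[-1.83, -2.22], [-1.75, -2.28], [-1.67, -2.34], [-1.59, -2.4], [-1.5, -2.46], [-1.42, -2.51], [-1.33, -2.55], [-1.24, -2.6], [-1.15, -2.64], [-1.06, -2.68], [-0.96, -2.71], [-0.87, -2.75], [-0.77, -2.78]]
```

View pics/w5.png

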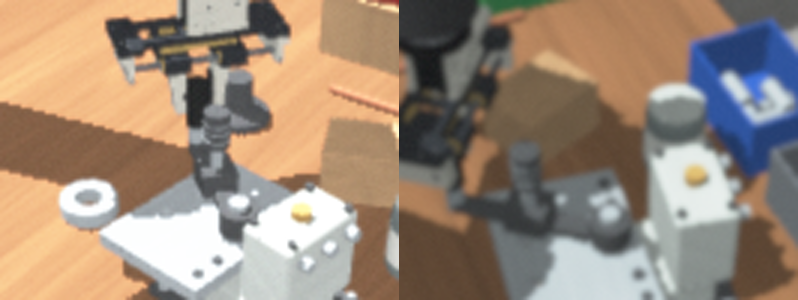

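The pin stands in the eye on solid plate: its head is at (215,130) in the scene half and (525,165) in the side half, and the tip is measured at z≈0.08. Starting the slow anticlockwise sweep.

```bash
cat > chk.py <<'E'
from look import *
s=get_state(); d=s["eef_pos"][:2]-np.array([.6165,.0485]); print("ang",np.degrees(np.arctan2(d[1],d[0])),"F",s["force"],s["moment"])
for c in ("wrist","scene","side"):
    cams.grab_frame(c); print(c,[np.round(q["centre"],3).tolist() for q in nets.pinpoint(c,"lock_pin") if q["centre"][1]>0])
E
python3 -m creep '{"translation":[[-1.8,-2.2,0],[-1.8,-2.3,0],[-1.75,-2.3,0],[-1.7,-2.3,0],[-1.65,-2.35,0],[-1.6,-2.4,0],[0,0,0]],"spin":[0.017,0.017,0.017,0.017,0.017,0.017,0],"gripper":[0.2,0.2,0.2,0.2,0.2,0.2,0.2]}' 5; python3 chk.py
```

```text
t: 19.65
eef_pos: [0.4823, 0.1391, 0.1415]
ee_rot: [-3.14, -0.001, -0.587]
force: [-1.3, 0.3, 5.4]
width: 0.0258
gripper_force: 5.0
ang 145.96623254632783 F [-1.3304  0.2741  5.4432] [0.3209 0.2043 0.0612]
wrist [[0.549, 0.101, 0.081]]
scene [[0.547, 0.096, 0.081]]
side [[0.552, 0.095, 0.08]]
```

```bash
python3 -m creep '{"translation":[[-0.8,-1.2,0],[-0.8,-1.2,0],[-0.75,-1.2,0],[-0.75,-1.25,0],[0,0,0]],"spin":[0.009,0.009,0.009,0.008,0],"gripper":[0.2,0.2,0.2,0.2,0.2]}' 5; python3 chk.py
```

```text
t: 20.45
eef_pos: [0.4793, 0.1344, 0.1414]
ee_rot: [-3.14, -0.001, -0.553]
force: [-0.8, 2.0, 6.1]
width: 0.0256
gripper_force: 5.0
ang 147.96254769846232 F [-0.7812  1.9668  6.1134] [ 0.3578  0.2577 -0.0097]
wrist [[0.546, 0.094, 0.084]]
scene [[0.545, 0.095, 0.081]]
side [[0.549, 0.095, 0.081]]
```

```bash
python3 -m creep '{"translation":[[-0.75,-1.25,0],[-0.75,-1.25,0],[0,0,0]],"spin":[0.009,0.009,0],"gripper":[0.2,0.2,0.2]}' 5; python3 chk.py
```

```text
t: 21.05
eef_pos: [0.4778, 0.1319, 0.1414]
ee_rot: [-3.14, -0.001, -0.535]
force: [-0.4, 1.8, 5.2]
width: 0.0259
gripper_force: 5.0
ang 148.9976064585859 F [-0.359   1.8301  5.2403] [0.376  0.2988 0.0678]
wrist [[0.547, 0.094, 0.084]]
scene [[0.544, 0.093, 0.079]]
side [[0.546, 0.093, 0.083]]
```

```bash
python3 -m creep '{"translation":[[-0.75,-1.25,0],[-0.7,-1.25,0],[0,0,0]],"spin":[0.009,0.009,0],"gripper":[0.2,0.2,0.2]}' 5; python3 chk.py
```

```text
t: 21.65
eef_pos: [0.4763, 0.1294, 0.1414]
ee_rot: [-3.14, -0.001, -0.517]
force: [-0.8, -0.0, 6.6]
width: 0.026
gripper_force: 5.0
ang 150.02730518692607 F [-0.8023 -0.0454  6.6062] [0.37   0.2348 0.0298]
wrist []
scene [[0.542, 0.092, 0.081], [0.618, 0.054, 0.082]]
side [[0.545, 0.093, 0.08]]
```

```bash
python3 -m creep '{"translation":[[-0.7,-1.25,0],[-0.7,-1.25,0],[0,0,0]],"spin":[0.009,0.009,0],"gripper":[0.2,0.2,0.2]}' 5; python3 chk.py
```

```text
t: 22.25
eef_pos: [0.4749, 0.1268, 0.1415]
ee_rot: [-3.14, -0.001, -0.499]
force: [-0.9, 0.6, 6.2]
width: 0.0259
gripper_force: 5.0
ang 151.04013418206853 F [-0.8534  0.5926  6.1706] [0.336  0.2015 0.0508]
wrist [[0.545, 0.095, 0.082]]
scene [[0.541, 0.092, 0.081]]
side [[0.545, 0.092, 0.08]]
```

```bash
python3 -m creep '{"translation":[[-0.7,-1.25,0],[-0.7,-1.25,0],[0,0,0]],"spin":[0.009,0.009,0],"gripper":[0.2,0.2,0.2]}' 5; python3 chk.py
```

```text
t: 22.85
eef_pos: [0.4736, 0.1243, 0.1415]
ee_rot: [-3.14, -0.001, -0.481]
force: [0.0, 1.1, 5.6]
width: 0.0258
gripper_force: 5.0
ang 152.06414468344278 F [0.0191 1.0601 5.5762] [0.1316 0.1417 0.0314]
wrist [[0.542, 0.089, 0.06]]
scene [[0.62, 0.05, 0.083]]
side [[0.543, 0.087, 0.057]]
```

It dropped: the tip is at z≈0.058, against 0.055 when home. Stopping there, letting go and backing off.

```bash
python3 -m creep '{"translation":[[0,0,0],[0,0,0],[0,0,0],[0,0,0],[0,0,25],[0,0,35],[0,0,30],[0,0,20]],"spin":[0,0,0,0,0,0,0,0],"gripper":[0.7,0.7,0.7,0.7,0.7,0.7,0.7,0.7]}' 5
python3 -m creep '{"translation":[[-20,40,10],[-10,40,0],[0,40,0],[0,40,0],[0,0,0]],"spin":[0,0,0,0,0],"gripper":[0.7,0.7,0.7,0.7,0.7]}' 5
python3 - <<'E'
from look import *
print(get_state()["t"],get_state()["force"])
for _ in range(2): pts(["side","scene","wrist"],["lock_pin","lever_eye","lever_handle"],1)
a,_=crop("scene",200,120,133,100,3); b,_=crop("side",190,100,133,100,3)
cv2.imwrite("pics/w6.png",np.hstack([a[:300,:399],b[:300,:399]]))
E
```

```text
t: 23.95
eef_pos: [0.4733, 0.1242, 0.2528]
ee_rot: [-3.14, -0.001, -0.482]
force: [0.7, 0.0, 0.5]
width: 0.0612
gripper_force: 0.0
t: 24.45
eef_pos: [0.4427, 0.2876, 0.2599]
ee_rot: [3.141, 0.0, -0.479]
force: [-0.5, -0.5, -0.9]
width: 0.061
gripper_force: 0.0
24.45 [-0.5417 -0.5079 -0.9081]
side lock_pin [([0.511, -0.264, -0.002], 0.69)]
side lever_eye [([0.545, 0.086, 0.116], 0.63)]
side lever_handle [([0.474, 0.123, 0.147], 0.76)]
scene lock_pin [([0.393, -0.354, -0.003], 0.62)]
scene lever_eye [([0.543, 0.09, 0.117], 0.58)]
scene lever_handle [([0.473, 0.128, 0.146], 0.73)]
wrist lock_pin []
wrist lever_eye []
wrist lever_handle [([0.469, 0.124, 0.148], 0.89)]
side lock_pin [([0.509, -0.268, -0.001], 0.68)]
side lever_eye [([0.548, 0.09, 0.113], 0.85)]
side lever_handle [([0.476, 0.121, 0.145], 0.85)]
scene lock_pin [([0.394, -0.353, -0.003], 0.66)]
scene lever_eye [([0.541, 0.092, 0.117], 0.63)]
scene lever_handle [([0.473, 0.132, 0.144], 0.86)]
wrist lock_pin []
wrist lever_eye []
wrist lever_handle [([0.468, 0.121, 0.147], 0.6)]
```

View pics/w6.png

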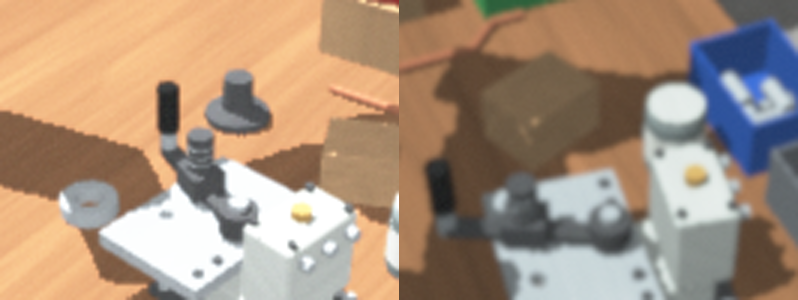

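Run:
```python
from look import *
for c,x0,y0 in (("scene",200,120),("side",190,100)):
    f=cams.grab_frame(c); off=0 if c=="scene" else 399
    for z in (.160,.185,.115):
        p=f["mtx"]@(f["R"]@np.array([.5425,.0885,z])+f["t"]); p=p[:2]/p[2]; print(c,z,(p-[x0,y0])*3+[off,0])
```

```text
scene 0.16 [200.4954 132.83  ]
scene 0.185 [200.6171 113.2945]
scene 0.115 [200.2836 166.8074]
side 0.16 [518.6456 179.7998]
side 0.185 [516.8339 161.1132]
side 0.115 [521.7485 211.8064]
```

The head's top is seen at about (201,134) and (521,181), against (200,133) and (519,180) predicted for fully home. The other hole lies open on the anticlockwise side, so this is the idle hole.

```bash
python3 -c "
from station import arm
print(arm.job_done())"
```

```text
the job is handed in; nothing more can be done
None
```

The job is handed in: the throttle lever is at idle with the locking pin fully home in the idle hole, the robot is clear of everything, and it took about 25 of the 72 s allowed.

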